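Load a flanged tube into the welding jig and close the hold-down

ROBOT

A 6-joint arm with a two-finger parallel gripper is mounted at the origin on the work surface. World frame = base frame: x ahead of the robot, y to its left, z up, the work surface at z = 0. Lengths are in m, angles in degrees, forces in N, time in s.
With the tool pointing down it reaches from about 0.3 to 0.75 m from the base axis. Payload 8.5 kg.
Tool frame: the origin (TCP) lies between the finger pads; the fingertips stand 25 mm ahead of it and the grasp point (between the pads) lies 6 mm ahead of it; x points along the fingers, y is the direction in which the jaws open and shut, and the axes are right-handed (so a half turn about x gives the same grasp; the last joint's range is limited). The gripper opens to 85 mm and grips with 20 to 120 N. Pads are 22 mm wide; open, the fingers measure 114 mm over their backs; the gripper's body (76 mm by 85 mm) begins 54 mm behind the grasp point. The pads swing forward as they close: fully open they stand 13 mm farther back than shut.
Start: joints at [62.951, 21.807, 74.336, -0, 83.858, -12.336], TCP at [0.14, 0.532, 0.218] pointing down, gripper open.
Joint ranges: [-178.18, 178.18], [-50.72, 133.34], [12.68, 142.11], [-81.47, 261.47], [9.98, 163.14], [-165.26, 165.26]. Speed limits (degrees/s): [136.94, 136.94, 180, 180, 180, 180].

INTERFACE

Orientations are given as a 3x3 rotation matrix whose columns are the frame's x, y, z axes.
In Python, from rig import sensors, get_image, workorder gives the robot as it stands.
- The arm moves only by the tool arm_command, never from a script. Its argument "plan" is a list that holds one entry, the list of rows, each a list of 6 numbers: the shift along the tool's x, y, z in units of 25 mm (1.0 is 25 mm), then the turn, a rotation vector about the tool's x, y, z in units of 6 degrees (1.0 is 6 degrees). In form: [[[dx, dy, dz, ax, ay, az], ...]]. A call has 1 to 10 rows; each row is the pose to reach, as a shift and turn from the pose commanded when the call began, along the tool's axes at that moment; what a row does not reach only later rows make up. A row lasts 1/10 s, in which the tool goes at most 50 mm and 8.59 degrees, less where a joint would pass 70% of its speed; a pose out of reach is approached as far as the arm can. A call with a gripper value outside its range is refused whole. "jaw" is the closure, from 0 (fully open) to 1 (shut), set as the call begins (left out, the last holds). The fingers move at their own pace and stop on an object; "newtons" is the grip in N (left out, the last holds). Time passes only in rows, so rows that repeat a pose let the fingers close. It gives the time, the measured TCP pose, the force and the opening at its end, in the units of the state.
- sensors.observe(): the state, without advancing time (a new reading comes with each control period).
- get_image(name): name is "side" or "top" or "wrist"; returns a dict with "img" (400x640x3 uint8, red, green, blue), "fx", "fy", "cx", "cy" (pixels), "T" (4x4, takes a point from camera to world coordinates). Camera axes: x right, y up, looking along -z (the intrinsics and any distortion apply to the point x, -y, -z); pixel columns grow to the right and rows downward; lengths in m; the calibration is good to about 2 mm. A picture is of the moment at which its call begins. There is no depth.
- workorder.close_job(): hands the job in, once; it reports no verdict.
The state is a dict: "time_s": time; "q": joint angles; "qvel": joint speeds; "joint_efforts": joint torques, N m; "position": TCP position; "tool_rot": TCP orientation; "ft_force": force on the tool from outside, world axes, zero at the start; "wrist_torque": the same for the moment, N m; "grip_width": finger opening in m.
Only numpy, scipy, OpenCV 4.12 (cv2) and the standard library are available. Lean on these libraries where they do the work, as an engineer would, in place of code of your own. Each camera call takes 0.05 s, during which the arm holds its last target. There are 200 camera calls.

TASK

Take the flanged steel tube from the wooden rest and lay it gently in the two V-heads of the welding jig - lowered in, not dropped - with its brass flange on the outer side of the red V-head and no more than about a centimetre from it. Then swing the yellow hold-down arm over and lower it under control, without letting it fall, until it rests on the tube. Let go, and leave the pot, hammer, spray can and red magnet where they are.

Things in the scene. Friction and masses are not known exactly. Their poses are not given: they have to be found in the camera images.
- tube: Dark steel tube, 28 mm diameter, 169 mm long along its own y, with a round brass flange (50 mm diameter, 8 mm thick) on its +y end; about 0.3 kg. Origin on the axis: bare end at y = -95 mm, flange's inner face at y = +74, outer face at +82. Grip it across at the origin. Starts level in the wooden rest, axis 45 mm above the bench; may point any way and roll about its axis.
- tube_flange (a point): Point on the tube's axis at the flange's inner face (74 mm along the tube's +y from its origin).
- rest: Fixed wooden rest, base 80 x 120 x 8 mm, with two low V-supports, 16 mm thick, centred at y = +45 and -45 mm, 47 mm high; the tube lies along its y, origins nearly in line. Origin at the centre of its underside, z up. The space between the V-supports is free for fingers.
- jig: Fixed welding jig, base plate 150 x 190 x 12 mm. Origin: centre of its underside, z up. Two raised 90 degree V-heads, open upward, each 16 mm thick along y and about 60 mm across in x, at y = +60 (red) and -60 mm (grey), tops 107 mm above the bench. The red head's outer face is at y = +68: the flange belongs beyond it. Between the heads (104 mm) nothing stands above the base plate.
- jig_seat (a point): Point midway between the two V-heads on the axis of a seated tube (jig x = 0, y = 0, z = 105 mm). A seated tube lies along the jig's y through this point. The mouth of each V is 44 mm wide.
- holddown (a joint): Angle of the yellow hold-down arm (rad): 0 = level, resting on a seated tube; grows as it opens up and back towards the jig's +x; 1.57 = upright, 1.85 = stop; without a tube it drops to -0.15. Starts open, leaning back. Light friction holds it only near upright; below about 1.3 it falls shut by its own weight (0.25 kg) unless held.
- holddown_knob (a point): Centre of the black ball knob (28 mm) on the free end of the yellow arm (bar 16 mm wide, 12 mm thick), 105 mm from the hinge. In the jig's frame it moves in the plane y = -60 mm: x = 45 - 105 cos(angle), z = 125 + 105 sin(angle) mm; arm down: x = -60, z = 125. Pinched along the jig's y it can turn between the fingers.
- holddown_hinge (a point): Hinge axis of the hold-down arm (parallel to the jig's y), on a post behind the grey V-head, at jig x = +45, y = -60, z = 125 mm.
- pot: Aluminium pot, 110 mm wide, 75 mm high; origin under its centre. Bystander.
- hammer: Hammer lying on the bench, handle towards its own -x. Bystander.
- spraycan: Blue spray can, 60 mm diameter, 150 mm high, standing; origin under its centre. Bystander.
- magnet: Red square welding magnet, 60 x 60 x 19 mm, lying flat; origin under its centre. Bystander.

How it is judged:
By the outcome, as a careful person would: the job done as asked, in the order asked, and still so for the second after the job is handed in, with the robot touching nothing.
It also fails if it takes over 56 s, if anything falls off the work surface, if the arm or the gripper's body presses on something with over 40 N, if the wrist force passes 120 N, or if a joint passes its speed limit or range.

## Working session

There is one attempt and no reset: what is moved stays moved. The work goes in short steps, Python scripts to look and compute and a tool call to move; the robot and the scene stay as the last step left them, time stands still between calls to the robot, and variables do not carry over. Pictures are saved under pics/ and viewed, about 8 in all and at most 12, crops included, and the job is handed in when it is done.

Besides the shell and the picture viewer there is one more tool, called after "Call:" as name(argument=value, ...), one argument or row to a line, values as JSON. arm_command: Moves the arm, as the interface text tells. Its arguments: {"type":"object","properties":{"plan":{"type":"array","items":{"type":"array","items":{"type":"array","items":{"type":"number"}}}},"jaw":{"type":"number"},"newtons":{"type":"number"}},"required":["plan"]}

```bash
ls; mkdir -p pics
python3 - <<'E'
from rig import sensors,get_image
import cv2,numpy as np
for n in("top","side"):
    d=get_image(n); cv2.imwrite(f"pics/{n}0.png",d["img"][:,:,::-1]); print(n,d["fx"],d["fy"],d["cx"],d["cy"],{k:v for k,v in d.items() if k not in("img",)}.keys()); print(np.round(d["T"],3).tolist())
s=sensors.observe();print(s)
E
```

```text
pics
top 515.278720293458 515.278720293458 311.5411467906493 202.8289896665849 dict_keys(['fx', 'fy', 'cx', 'cy', 'T'])
[[0.002, 0.994, -0.105, 0.434], [-1.0, 0.002, -0.004, 0.005], [-0.004, 0.105, 0.994, 1.451], [0.0, 0.0, 0.0, 1.0]]
side 518.7684152267447 518.7684152267447 315.346636917099 195.98135967707623 dict_keys(['fx', 'fy', 'cx', 'cy', 'T'])
[[0.952, 0.154, -0.264, 0.172], [-0.305, 0.493, -0.815, -1.279], [0.005, 0.856, 0.516, 0.909], [0.0, 0.0, 0.0, 1.0]]
{'time_s': 0.1, 'q': array([ 6.29485731e+01,  2.18392517e+01,  7.43779570e+01, -1.65177424e-07,
        8.38600205e+01, -1.23371906e+01]), 'qvel': array([-0.07095984, -0.00938282, -0.24066614, -0.00764035,  0.0648431 ,
       -0.02094747]), 'joint_efforts': array([ 4.56448150e-03, -4.49219120e+01, -2.31653792e+01, -1.57906229e-04,
        3.67572953e-03, -4.70352904e-05]), 'position': array([0.1395861, 0.5317073, 0.2173681]), 'tool_rot': array([[-6.13010434e-04,  2.53997870e-01,  9.67204583e-01],
       [-1.20044214e-03,  9.67203881e-01, -2.53998447e-01],
       [-9.99999092e-01, -1.31677684e-03, -2.87996325e-04]]), 'ft_force': array([ 0.32134357,  0.22169202, -0.11128773]), 'wrist_torque': array([-0.01615573,  0.01549133, -0.07126474]), 'grip_width': 0.08553904870964471}
```

View pics/top0.png

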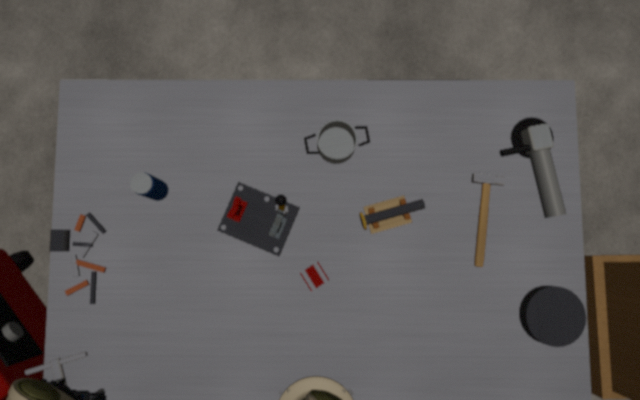

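View pics/side0.png

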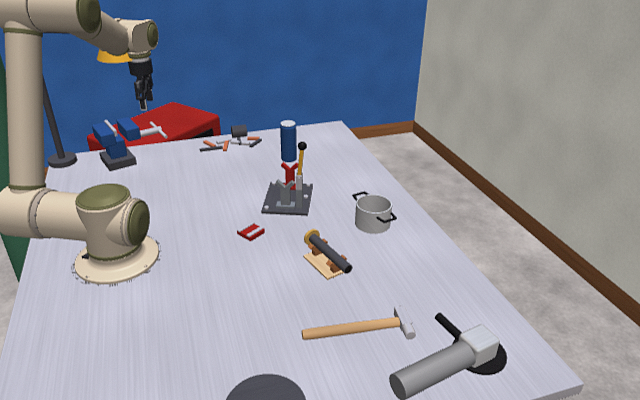

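The top view shows the jig centred near (258,218), with its red head at (237,209) and grey head at (278,224). The rest and tube are near (390,213). The side view shows the flange at (312,237), the bare end at (350,270) and the knob at (302,146). Next I'll move the crops closer and measure from them.

```bash
cat > h.py <<'E'
import numpy as np,cv2
from rig import sensors,get_image
def ray(d,u,v):
    r=np.array([(u-d["cx"])/d["fx"],-(v-d["cy"])/d["fy"],-1.]); T=np.array(d["T"])
    r=T[:3,:3]@r; return T[:3,3],r/np.linalg.norm(r)
def plane(d,uv,z):
    o,r=ray(d,*uv); return o+r*(z-o[2])/r[2]
def tri(obs):
    A=np.zeros((3,3));b=np.zeros(3)
    for d,uv in obs:
        o,r=ray(d,*uv);M=np.eye(3)-np.outer(r,r);A+=M;b+=M@o
    p=np.linalg.solve(A,b)
    return p,[1e3*np.linalg.norm(np.cross(p-ray(d,*uv)[0],ray(d,*uv)[1])) for d,uv in obs]
def proj(d,p):
    T=np.array(d["T"]);q=T[:3,:3].T@(np.array(p)-T[:3,3])
    return d["cx"]-d["fx"]*q[0]/q[2], d["cy"]+d["fy"]*q[1]/q[2]
def move(p,R=None):  # rows needed from present pose: tool axes, units
    from scipy.spatial.transform import Rotation as Ro
    s=sensors.observe();R0=s["tool_rot"]
    t=R0.T@(np.array(p)-s["position"])/.025
    a=np.zeros(3) if R is None else Ro.from_matrix(R0.T@R).as_rotvec(degrees=True)/6
    return np.round(np.r_[t,a],3)
E
python3 - <<'E'
from h import *
a=get_image("top");b=get_image("side")
A=a["img"][:,:,::-1];B=b["img"][:,:,::-1]
r=lambda I,x,y,w,h:cv2.resize(I[y:y+h,x:x+w],(400,300),interpolation=cv2.INTER_CUBIC)
g=lambda I:np.clip(I.astype(float)*1.8,0,255).astype(np.uint8)
out=np.vstack([np.hstack([r(g(A),210,175,100,75),r(g(A),350,175,100,75)]),np.hstack([r(B,250,135,120,90),r(B,290,215,80,60)])])
cv2.imwrite("pics/c1.png",out)
E
```

```text
(no output)
```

View pics/c1.png

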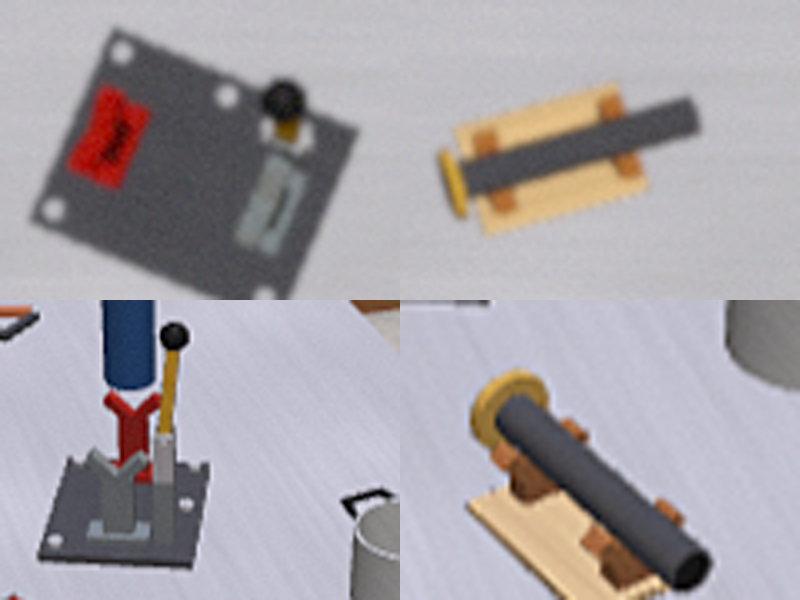

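Run:
```python
from h import *
a=get_image("top");b=get_image("side")
np.set_printoptions(precision=4,suppress=True)
for n,u,v in [("flange",(363.2,220.5),(311.8,236.6)),("bare",(423.2,203.2),(348,268.6)),("knob",(281.2,200),(302.2,145.8))]:
    print(n,*tri([(a,u),(b,v)]))
P=lambda u,z:plane(a,u,z)
red=P((237.5,209.5),.105);grey=P((278,225.7),.105);print("red",red,"grey",grey,"mid",(red+grey)/2,np.linalg.norm(red-grey))
for c in[(238.2,182),(299.5,207.5),(218,230)]:print(P(c,.012))
# colour masks
img=cv2.cvtColor(a["img"],cv2.COLOR_RGB2HSV)
m=((img[...,1]>130)&((img[...,0]<8)|(img[...,0]>172))).astype(np.uint8);m[:, 270:]=0;m[:,:200]=0
c=max(cv2.findContours(m,0,2)[0],key=cv2.contourArea);print(cv2.minAreaRect(c))
p=a["img"].max(2);m=(p<75).astype(np.uint8);m[:,:345]=0;m[:,440:]=0;m[:190]=0;m[240:]=0
c=max(cv2.findContours(m,0,2)[0],key=cv2.contourArea);print("tube",cv2.minAreaRect(c))
```

```text
flange [ 0.5342 -0.1302  0.048 ] [np.float64(0.04117702010694613), np.float64(0.0411770201068624)]
bare [ 0.5817 -0.2947  0.0477] [np.float64(0.21707702885861863), np.float64(0.21707702885856325)]
knob [0.5701 0.0823 0.2308] [np.float64(0.2784640289277643), np.float64(0.2784640289279521)]
red [0.5585 0.2048 0.105 ] grey [0.5161 0.0981 0.105 ] mid [0.5373 0.1515 0.105 ] 0.11479696798263749
[0.645 0.218 0.012]
[0.573  0.0447 0.012 ]
[0.5095 0.2722 0.012 ]
((236.9000244140625, 208.70001220703125), (14.758048057556152, 22.807889938354492), 26.56505012512207)
tube ((394.6903991699219, 211.6133575439453), (11.394902229309082, 60.49837112426758), 72.75853729248047)
```

```bash
cat >> h.py <<'E'
def down(yaw):
    c,s=np.cos(np.radians(yaw)),np.sin(np.radians(yaw))
    return np.array([[0,c,s],[0,s,-c],[-1,0,0.]])
np.set_printoptions(precision=4,suppress=True)
E
python3 -c "
from h import *
print(move([.555,-.203,.25],down(16.1)))"
```

```text
[ -1.283 -24.211  23.535   9.864   0.001   0.004]
```

Call:
arm_command(
  plan=[
    [[-1.3, -2.4, 2.35, 1, 0, 0], [-1.3, -4.8, 4.7, 2, 0, 0], [-1.3, -7.2, 7, 3, 0, 0], [-1.3, -9.6, 9.4, 4, 0, 0], [-1.3, -12, 11.7, 5, 0, 0], [-1.3, -14.4, 14.1, 6, 0, 0], [-1.3, -16.8, 16.4, 7, 0, 0], [-1.3, -19.2, 18.8, 8, 0, 0], [-1.3, -21.6, 21.1, 9, 0, 0], [-1.3, -24.2, 23.5, 9.86, 0, 0]],
  ],
  jaw=0,
)

```text
time_s: 1.3
position: [0.3853, 0.0985, 0.2493]
tool_rot: [[0.001, 0.962, 0.274], [0.0, 0.274, -0.962], [-1.0, 0.001, 0.0]]
ft_force: [1.1, 1.6, -0.2]
grip_width: 0.0855
```

```bash
python3 -c "
from h import *
print(move([.555,-.203,.25],down(16.1)))"
```

```text
[-0.024  3.232 13.457 -0.037  0.001 -0.008]
```

Call:
arm_command(
  plan=[
    [[0, 3.2, 13.4, 0, 0, 0], [0, 3.2, 13.4, 0, 0, 0], [0, 3.2, 13.4, 0, 0, 0], [0, 3.2, 13.4, 0, 0, 0], [0, 3.2, 13.4, 0, 0, 0], [0, 3.2, 13.4, 0, 0, 0], [0, 3.2, 13.4, 0, 0, 0], [0, 3.2, 13.4, 0, 0, 0], [0, 3.2, 13.4, 0, 0, 0], [0, 3.2, 13.4, 0, 0, 0]],
  ],
)

```text
time_s: 2.3
position: [0.5542, -0.1982, 0.2492]
tool_rot: [[-0.0, 0.96, 0.278], [0.0, 0.278, -0.96], [-1.0, -0.0, -0.0]]
ft_force: [-0.4, 0.3, 1.0]
grip_width: 0.0856
```

Run:
```python
from h import *
print(move([.555,-.203,.25],down(16.1)))
d=get_image("wrist");cv2.imwrite("pics/w1.png",d["img"][:,:,::-1]);print(d["T"],d["fx"],d["cx"],d["cy"])
for p in[(.5342,-.1302,.045),(.5817,-.2947,.045),(.555,-.203,.045)]:print(proj(d,p))
```

```text
[-0.033 -0.025  0.194  0.011 -0.003  0.001]
[[ 0.9606 -0.2685 -0.0719  0.5368]
 [ 0.2779  0.9278  0.2489 -0.1346]
 [-0.0001 -0.2591  0.9658  0.406 ]
 [ 0.      0.      0.      1.    ]] 288.78731703167637 321.5453995159556 197.06846421134304
(np.float64(320.48482209836806), np.float64(115.3271316585911))
(np.float64(320.53671555368345), np.float64(246.47639907069956))
(np.float64(320.34205435230746), np.float64(177.23061810839172))
```

View pics/w1.png

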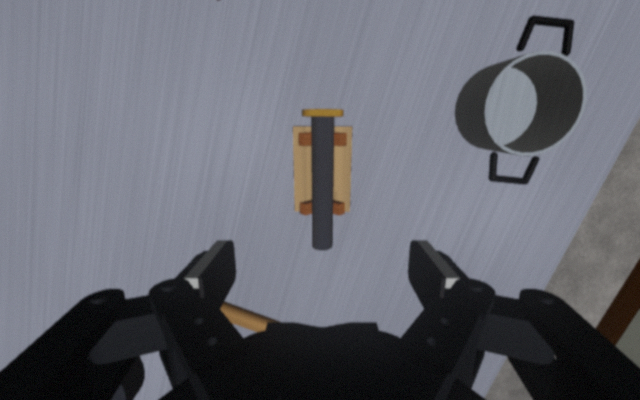

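The wrist view shows the tube upright at column ~322. The brass flange is at (323,112) and the bare end at (322,248), so the yaw is right. I'll measure with masks and triangulate against the top view.

Run:
```python
from h import *
d=get_image("wrist");a=get_image("top")
def tubeaxis(d,box,thr,):
    x0,y0,x1,y1=box;I=d["img"].astype(int)[y0:y1,x0:x1]
    m=((I.max(2)<thr)&(I.max(2)-I.min(2)<25)).astype(np.uint8)
    c=max(cv2.findContours(m,0,2)[0],key=cv2.contourArea);r=cv2.minAreaRect(c)
    return (r[0][0]+x0,r[0][1]+y0),r[1],r[2]
print("wrist",tubeaxis(d,(285,85,365,258),95)); print("top",tubeaxis(a,(345,190,440,240),75))
def brass(d,box):
    x0,y0,x1,y1=box;h=cv2.cvtColor(d["img"],cv2.COLOR_RGB2HSV)[y0:y1,x0:x1]
    m=((h[...,0]>15)&(h[...,0]<32)&(h[...,1]>150)).astype(np.uint8)
    c=max(cv2.findContours(m,0,2)[0],key=cv2.contourArea);r=cv2.minAreaRect(c)
    return (r[0][0]+x0,r[0][1]+y0),r[1],r[2]
fw=brass(d,(285,85,365,125));ft=brass(a,(345,190,440,240));print(fw,ft)
tw=tubeaxis(d,(285,85,365,258),95)[0];tt=tubeaxis(a,(345,190,440,240),75)[0]
print("flange",tri([(d,fw[0]),(a,ft[0])]),"tubemid",tri([(d,tw),(a,tt)]))
for u in[(323,112),(322,248),fw[0],tw]:print(plane(d,u,.045))
print(plane(a,tt,.045),plane(a,ft[0],.045))
s=sensors.observe();R=s["tool_rot"];print(s["position"],R)
```

```text
wrist ((322.0, 183.0), (132.0, 22.0), 90.0)
top ((412.23751068115234, 220.5387897491455), (49.398338317871094, 28.006990432739258), 25.974393844604492)
((322.5, 112.5), (5.0, 37.0), 90.0) ((363.33018684387207, 220.4056568145752), (13.59869384765625, 2.6098501682281494), 74.05460357666016)
flange (array([ 0.5344, -0.1277,  0.069 ]), [np.float64(1.638613538406583), np.float64(1.6386135384064047)]) tubemid (array([ 0.7583, -0.87  , -3.1232]), [np.float64(2.5845911224208282), np.float64(2.584591122421008)])
[ 0.5361 -0.1255  0.045 ]
[ 0.5844 -0.2963  0.045 ]
[ 0.5357 -0.1262  0.045 ]
[ 0.5592 -0.2095  0.045 ]
[ 0.5346 -0.2644  0.045 ] [ 0.5347 -0.1308  0.045 ]
[ 0.5544 -0.198   0.2496] [[ 0.0005  0.9603  0.2789]
 [-0.0003  0.2789 -0.9603]
 [-1.      0.0004  0.0004]]
```

Call:
arm_command(
  plan=[
    [[1.5, 0.05, 0.15, 0, 0, 0], [3, 0.05, 0.15, 0, 0, 0], [4.5, 0.05, 0.15, 0, 0, 0], [6, 0.05, 0.15, 0, 0, 0], [7, 0.05, 0.15, 0, 0, 0], [7.5, 0.05, 0.15, 0, 0, 0], [7.9, 0.05, 0.15, 0, 0, 0], [7.9, 0.05, 0.15, 0, 0, 0], [7.9, 0.05, 0.15, 0, 0, 0]],
  ],
)

```text
time_s: 3.35
position: [0.5574, -0.2025, 0.0527]
tool_rot: [[0.002, 0.961, 0.278], [-0.001, 0.278, -0.961], [-1.0, 0.001, 0.001]]
ft_force: [-0.2, 0.0, 0.3]
grip_width: 0.0852
```

Call:
arm_command(
  plan=[
    [[0, 0, 0, 0, 0, 0], [0, 0, 0, 0, 0, 0], [0, 0, 0, 0, 0, 0], [0, 0, 0, 0, 0, 0], [0, 0, 0, 0, 0, 0], [0, 0, 0, 0, 0, 0], [0, 0, 0, 0, 0, 0], [0, 0, 0, 0, 0, 0], [0, 0, 0, 0, 0, 0], [0, 0, 0, 0, 0, 0]],
  ],
  jaw=1,
  newtons=60,
)

```text
time_s: 4.35
position: [0.5568, -0.2024, 0.0515]
tool_rot: [[-0.0, 0.961, 0.278], [-0.0, 0.278, -0.961], [-1.0, -0.0, 0.0]]
ft_force: [-0.2, 0.0, -0.8]
grip_width: 0.0001
```

The gripper closed to 0 mm, so it missed the tube. I need a look.

Run:
```python
from h import *
d=get_image("wrist");b=get_image("side")
B=cv2.resize(b["img"][190:290,270:380],(400,364),interpolation=cv2.INTER_CUBIC)
W=cv2.resize(d["img"],(400,250))
o=np.zeros((364,800,3),np.uint8);o[:,:400]=B;o[:250,400:]=W
cv2.imwrite("pics/c2.png",o[:,:,::-1])
```

```text
(no output)
```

View pics/c2.png

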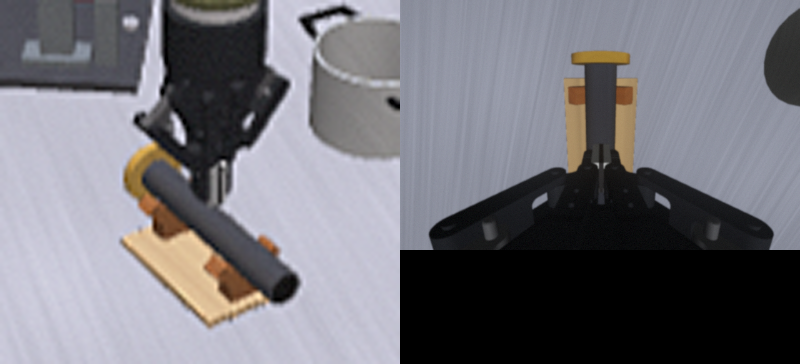

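The fingers look shut above the tube (side crop: tips at ~(215,195)), centred across it. That disagrees with the reported z. I'll check the tip height against the images.

Run:
```python
from h import *
d=get_image("wrist");b=get_image("side");s=sensors.observe();p=s["position"];print(p,s["q"],s["ft_force"],s["grip_width"])
for k in(-.06,-.03,0,.006,.025):
    q=p+s["tool_rot"][:,0]*k;print(k,"side",np.round(proj(b,q),1),"wrist",np.round(proj(d,q),1))
for y in(-.02,0,.02):
    print("tube top side",np.round(proj(b,np.array([.5567,-.2012,.059])+y*np.array([-.281,.96,0])),1))
cv2.imwrite("pics/c3.png",np.hstack([cv2.resize(b["img"][215:265,300:350],(400,400),interpolation=cv2.INTER_CUBIC),cv2.resize(d["img"][190:290,270:370],(400,400),interpolation=cv2.INTER_CUBIC)])[:,:,::-1])
```

```text
[ 0.5568 -0.2023  0.0515] [-31.4082  35.2911  80.6497  -0.0003  64.0594 -47.5369] [ 0.0007 -0.6302  0.39  ] -6.261312781920329e-05
-0.06 side [328.  230.8] wrist [319.2 297.8]
-0.03 side [327.8 239.9] wrist [319.7 260.8]
0 side [327.6 248.8] wrist [320.  236.5]
0.006 side [327.6 250.5] wrist [320.  232.6]
0.025 side [327.5 256. ] wrist [320.2 221.8]
tube top side [331.7 250. ]
tube top side [327.5 246.3]
tube top side [323.3 242.7]
```

View pics/c3.png

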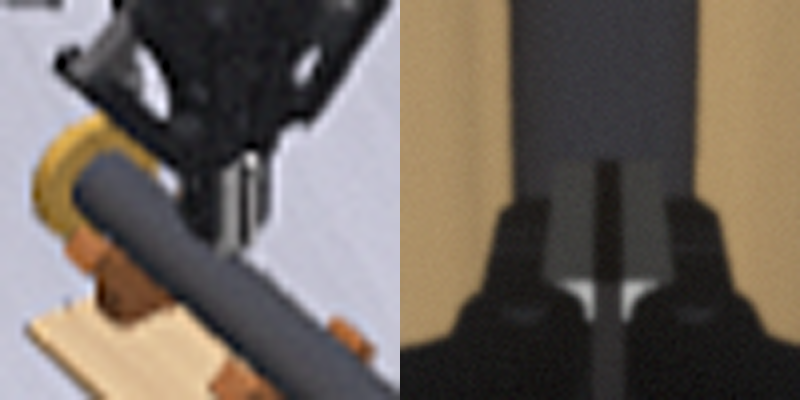

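The evidence is consistent. The wrist and side views both put the real tips ~35–40 mm behind where the tool description says, just above the tube top. I'll lift with the jaws shut and triangulate the tips to calibrate the tool.

Call:
arm_command(
  plan=[
    [[-1, 0, 0, 0, 0, 0], [-2, 0, 0, 0, 0, 0], [-3, 0, 0, 0, 0, 0], [-4, 0, 0, 0, 0, 0], [-4, 0, 0, 0, 0, 0], [-4, 0, 0, 0, 0, 0]],
  ],
)

```text
time_s: 5.15
position: [0.5568, -0.2023, 0.1515]
tool_rot: [[0.0, 0.961, 0.278], [-0.0, 0.278, -0.961], [-1.0, 0.0, 0.0]]
ft_force: [1.2, -0.7, 0.3]
grip_width: 0.0001
```

Run:
```python
from h import *
d=get_image("wrist");b=get_image("side");a=get_image("top");s=sensors.observe();p=s["position"];print(p,s["ft_force"])
for k in(-.06,-.03,0,.025):
    q=p+s["tool_rot"][:,0]*k;print(k,"side",np.round(proj(b,q),1),"wrist",np.round(proj(d,q),1))
cv2.imwrite("pics/c4.png",np.hstack([cv2.resize(b["img"][180:260,290:370],(400,400),interpolation=cv2.INTER_CUBIC),cv2.resize(d["img"][190:290,270:370],(400,400),interpolation=cv2.INTER_CUBIC)])[:,:,::-1])
```

```text
[ 0.5564 -0.2021  0.1503] [-0.5459 -0.0549  0.1451]
-0.06 side [328.5 199.3] wrist [318.7 295.6]
-0.03 side [328.3 209.1] wrist [319.2 259.2]
0 side [328.  218.7] wrist [319.5 235.3]
0.025 side [327.9 226.5] wrist [319.7 220.8]
```

View pics/c4.png

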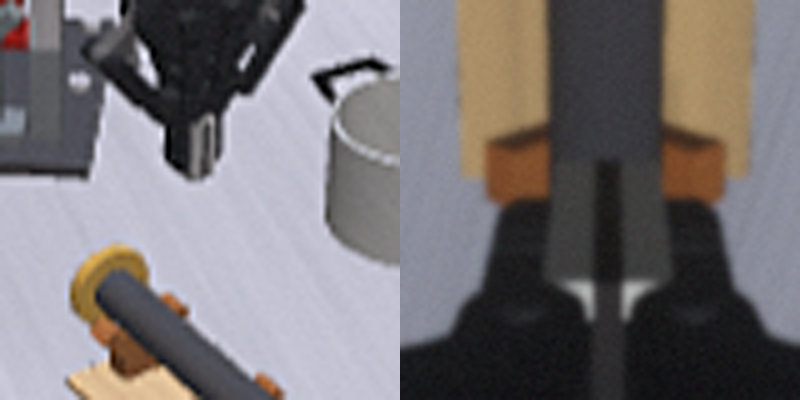

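The side crop shows the shut tips at (195,180), which is full pixel (329,216) and about 8 mm behind the reported TCP. The fingers therefore sit ~33 mm farther back than described. I'll use tip = TCP −8 mm and pad centre ≈ TCP −29 mm.

Call:
arm_command(
  plan=[
    [[0, 0, 0, 0, 0, 0], [0, 0, 0, 0, 0, 0], [0, 0, 0, 0, 0, 0], [0, 0, 0, 0, 0, 0], [0, 0, 0, 0, 0, 0], [1, 0, 0, 0, 0, 0], [2, 0, 0, 0, 0, 0], [3, 0, 0, 0, 0, 0]],
  ],
  jaw=0,
)

```text
time_s: 6.1
position: [0.5569, -0.2023, 0.0758]
tool_rot: [[0.001, 0.961, 0.278], [-0.0, 0.278, -0.961], [-1.0, 0.0, 0.0]]
ft_force: [0.8, -0.0, 0.0]
grip_width: 0.0857
```

Call:
arm_command(
  plan=[
    [[0.8, 0, 0, 0, 0, 0], [1.5, 0, 0, 0, 0, 0], [2, 0, 0, 0, 0, 0], [2.3, 0, 0, 0, 0, 0], [2.3, 0, 0, 0, 0, 0], [2.3, 0, 0, 0, 0, 0]],
  ],
)

```text
time_s: 6.7
position: [0.5572, -0.2025, 0.0196]
tool_rot: [[0.001, 0.961, 0.278], [-0.001, 0.278, -0.961], [-1.0, 0.001, 0.001]]
ft_force: [-0.6, -0.8, -0.3]
grip_width: 0.0852
```

Call:
arm_command(
  plan=[
    [[0, 0, 0, 0, 0, 0], [0, 0, 0, 0, 0, 0], [0, 0, 0, 0, 0, 0], [0, 0, 0, 0, 0, 0], [0, 0, 0, 0, 0, 0], [0, 0, 0, 0, 0, 0], [0, 0, 0, 0, 0, 0], [0, 0, 0, 0, 0, 0]],
  ],
  jaw=1,
  newtons=60,
)

```text
time_s: 7.5
position: [0.5562, -0.2025, 0.0195]
tool_rot: [[-0.001, 0.961, 0.278], [-0.0, 0.278, -0.961], [-1.0, -0.001, -0.0]]
ft_force: [-5.1, -0.5, 5.4]
grip_width: 0.0259
```

Call:
arm_command(
  plan=[
    [[-0.1, 0, 0, 0, 0, 0], [-0.2, 0, 0, 0, 0, 0], [-0.4, 0, 0, 0, 0, 0], [-0.6, 0, 0, 0, 0, 0], [-0.8, 0, 0, 0, 0, 0], [-0.8, 0, 0, 0, 0, 0]],
  ],
)

```text
time_s: 8.1
position: [0.5572, -0.2025, 0.0399]
tool_rot: [[0.001, 0.961, 0.278], [-0.001, 0.278, -0.961], [-1.0, 0.001, 0.001]]
ft_force: [0.0, 0.2, -3.3]
grip_width: 0.0258
```

Run:
```python
from h import *
d=get_image("wrist");b=get_image("side");s=sensors.observe();print(s["position"],s["ft_force"],s["wrist_torque"],s["grip_width"])
cv2.imwrite("pics/c5.png",np.hstack([cv2.resize(b["img"][210:280,290:360],(400,400),interpolation=cv2.INTER_CUBIC),cv2.resize(d["img"][100:260,240:400],(400,400),interpolation=cv2.INTER_CUBIC)])[:,:,::-1])
```

```text
[ 0.5568 -0.2023  0.0391] [-0.1282 -0.216  -3.676 ] [0.0603 0.0129 0.0045] 0.02582609023569434
```

View pics/c5.png

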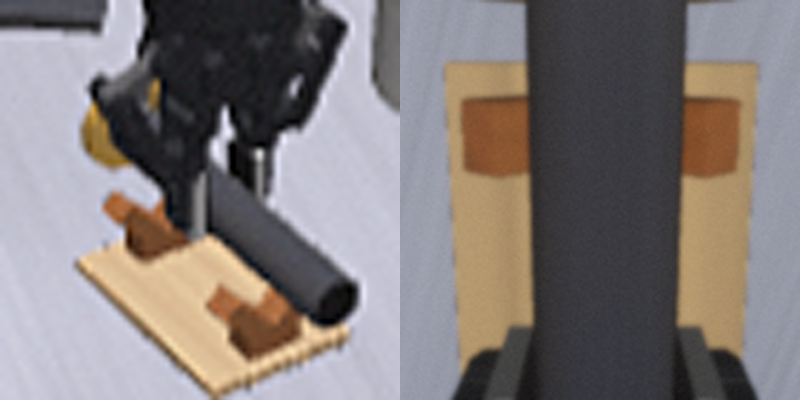

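The tube is held. The side crop shows it clear of the rest, and the wrist view shows it centred between the pads. The load of ~3.5 N fits its weight. Now I'll lift and carry it towards the jig, stopping at an offset spot for a closer look.

Call:
arm_command(
  plan=[
    [[-1, 0, 0, 0, 0, 0], [-2.4, 0, 0, 0, 0, 0], [-4, 0, 0, 0, 0, 0], [-5.5, 0, 0, 0, 0, 0], [-7, 0, 0, 0, 0, 0], [-8, 0, 0, 0, 0, 0], [-8.4, 0, 0, 0, 0, 0], [-8.4, 0, 0, 0, 0, 0]],
  ],
)

```text
time_s: 9.0
position: [0.557, -0.2024, 0.2494]
tool_rot: [[0.001, 0.961, 0.278], [-0.001, 0.278, -0.961], [-1.0, 0.001, 0.001]]
ft_force: [0.6, -0.2, -3.6]
grip_width: 0.026
```

```bash
python3 -c "
from h import *
print(move([.40,.083,.25],down(-22.6)))"
```

```text
[ -0.038  -2.861 -12.712   6.455   0.006  -0.011]
```

Call:
arm_command(
  plan=[
    [[0, -0.3, -1.3, 0.7, 0, 0], [0, -0.6, -2.6, 1.4, 0, 0], [0, -0.9, -4, 2.1, 0, 0], [0, -1.2, -5.4, 2.8, 0, 0], [0, -1.5, -6.8, 3.5, 0, 0], [0, -1.8, -8.2, 4.2, 0, 0], [0, -2.1, -9.6, 4.9, 0, 0], [0, -2.4, -10.9, 5.6, 0, 0], [0, -2.7, -12, 6.2, 0, 0], [0, -2.86, -12.7, 6.45, 0, 0]],
  ],
)

```text
time_s: 10.0
position: [0.3979, 0.0843, 0.2473]
tool_rot: [[-0.004, 0.923, -0.385], [0.001, -0.385, -0.923], [-1.0, -0.004, 0.001]]
ft_force: [0.6, 1.0, -3.3]
grip_width: 0.0261
```

Call:
arm_command(
  plan=[
    [[0, 0, 0, 0, 0, 0], [0, 0, 0, 0, 0, 0], [0, 0, 0, 0, 0, 0], [0, 0, 0, 0, 0, 0]],
  ],
)

```text
time_s: 10.4
position: [0.4002, 0.0822, 0.2485]
tool_rot: [[-0.001, 0.923, -0.385], [-0.0, -0.385, -0.923], [-1.0, -0.001, 0.0]]
ft_force: [-0.3, 0.0, -3.5]
grip_width: 0.0261
```

Run:
```python
from h import *
d=get_image("wrist");s=sensors.observe();print(s["position"],s["tool_rot"],s["grip_width"])
cv2.imwrite("pics/w2.png",d["img"][:,:,::-1]);np.save("pics/w2T.npy",d["T"])
```

```text
[0.4002 0.0823 0.2487] [[-0.0007  0.9231 -0.3847]
 [-0.     -0.3847 -0.9231]
 [-1.     -0.0006  0.0003]] 0.025967603823255025
```

View pics/w2.png

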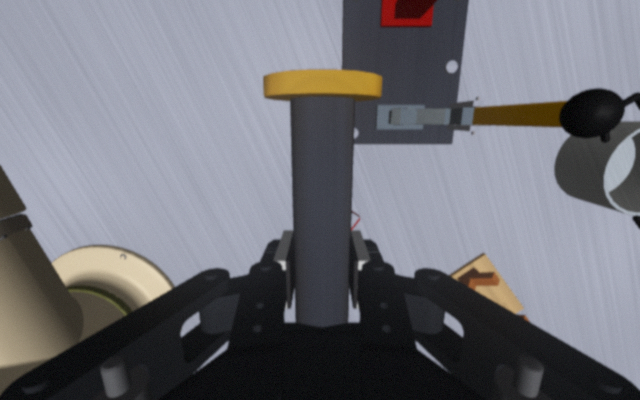

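The wrist view shows the flange at row 85 and the tube centred at column 322. The jig plate's near edge is level at row 143, so the yaw is right, with its right corner at (452,143). The grey head is at ~(405,117), the red head at ~(407,10) and the knob at (592,112). Next I'll fit the plate in the first top picture and compare it with this corner.

Run:
```python
from h import *
a=get_image("top");d=get_image("wrist")
I=cv2.imread("pics/top0.png")[:,:,::-1].copy()
h=cv2.cvtColor(I,cv2.COLOR_RGB2HSV)
m=((I.max(2)<80)|((h[...,1]>130)&((h[...,0]<8)|(h[...,0]>172)))).astype(np.uint8)
cv2.circle(m,(281,200),6,0,-1)
m[:170]=0;m[262:]=0;m[:,:212]=0;m[:,304:]=0
m=cv2.morphologyEx(m,cv2.MORPH_OPEN,np.ones((3,3)))
c=max(cv2.findContours(m,0,2)[0],key=cv2.contourArea);r=cv2.minAreaRect(c);print(r)
W=np.array([plane(a,u,.012) for u in cv2.boxPoints(r)]);print(W,"centre",W.mean(0))
for i in range(4):
    e=W[(i+1)%4]-W[i];print(np.linalg.norm(e),np.degrees(np.arctan2(e[1],e[0])))
print("wrist corner",plane(d,(452,143.5),.012),plane(d,(468,0),.012))
C=W.mean(0)[:2];ex=np.array([.923,-.384]);ey=np.array([.384,.923])
for C in(C,np.array([.539,.155])):
  print("C",C,"predict corner px",proj(d,np.r_[C+.075*ex-.095*ey,.012]),"grey head near edge top",proj(d,np.r_[C-.03*ex-.068*ey,.107]),proj(d,np.r_[C+.03*ex-.068*ey,.107]),"red",proj(d,np.r_[C-.03*ex+.052*ey,.107]),proj(d,np.r_[C+.03*ex+.052*ey,.107]), "hinge",proj(d,np.r_[C+.045*ex-.06*ey,.125]))
# flange on tube
hh=cv2.cvtColor(d["img"],cv2.COLOR_RGB2HSV)
b=((hh[...,0]>15)&(hh[...,0]<32)&(hh[...,1]>150)).astype(np.uint8);b[:,400:]=0;b[130:]=0
print(cv2.boundingRect(max(cv2.findContours(b,0,2)[0],key=cv2.contourArea)))
s=sensors.observe();p=s["position"];z=-s["tool_rot"][:,2]
for o in(.072,.074,.076,.08):print(o,"inner face lower..",proj(d,p+z*o+np.array([0,0,.027])),"rim top inner",proj(d,p+z*o+np.array([0,0,.052])),"outer",proj(d,p+z*(o+.008)+np.array([0,0,.052])))
```

```text
((258.2583923339844, 218.57611083984375), (67.61767578125, 53.16004180908203), 22.750974655151367)
[[0.5094 0.2755 0.012 ]
 [0.6479 0.2204 0.012 ]
 [0.574  0.0441 0.012 ]
 [0.4371 0.1006 0.012 ]] centre [0.5421 0.1601 0.012 ]
0.14902183217346102 -21.702160289363714
0.19117557106219593 -112.72473581080224
0.14813905740467026 157.57425764276485
0.189291080233619 67.53589560609629
wrist corner [0.5759 0.0472 0.012 ] [0.6402 0.2032 0.012 ]
C [0.5421 0.1601] predict corner px (np.float64(451.97201819207), np.float64(146.27703378495048)) grey head near edge top (np.float64(391.8559953847554), np.float64(127.71160311484519)) (np.float64(451.5180307562715), np.float64(127.64759934475525)) red (np.float64(400.1587848535665), np.float64(-9.657329537755828)) (np.float64(466.98746446823105), np.float64(-9.747180596924778)) hinge (np.float64(476.82812168280554), np.float64(119.3908580271853))
C [0.539 0.155] predict corner px (np.float64(450.80755951181493), np.float64(150.72125017647122)) grey head near edge top (np.float64(390.6156252681915), np.float64(133.75624332300836)) (np.float64(449.9621
[... 509 characters left out ...]
4 inner face lower.. (np.float64(320.2606289043697), np.float64(101.0930166518969)) rim top inner (np.float64(319.92542579301454), np.float64(96.6231729386089)) outer (np.float64(319.87522060286193), np.float64(71.50193559920213))
0.076 inner face lower.. (np.float64(320.25212004366983), np.float64(96.14577762806883)) rim top inner (np.float64(319.913072478097), np.float64(90.44192842924127)) outer (np.float64(319.86233224529843), np.float64(65.05297109404768))
0.08 inner face lower.. (np.float64(320.234884818875), np.float64(86.12483831584638)) rim top inner (np.float64(319.88797198711626), np.float64(77.88236258856733)) outer (np.float64(319.83613568631296), np.float64(51.944964257544456))
```

The plate fit gives 149×190 mm, heading ~67.5° and centre ≈ (0.5425, 0.161). The red head's far edge and the wrist corner agree with that to ~2 mm. The flange's inner face is 74 mm ahead of the TCP. I'll aim for a ~5 mm flange gap.

```bash
python3 -c "
from h import *
print(move([.5414,.1604,.2487],down(-22.5)))"
```

```text
[ 0.004  4.017 -5.053 -0.019  0.001  0.003]
```

Call:
arm_command(
  plan=[
    [[0, 0.8, -1, 0, 0, 0], [0, 1.6, -2, 0, 0, 0], [0, 2.4, -3, 0, 0, 0], [0, 3.2, -4, 0, 0, 0], [0, 3.8, -4.8, 0, 0, 0], [0, 4.02, -5.05, 0, 0, 0], [0, 4.02, -5.05, 0, 0, 0], [0, 4.02, -5.05, 0, 0, 0], [0, 4.02, -5.05, 0, 0, 0]],
  ],
)

```text
time_s: 11.45
position: [0.5405, 0.1603, 0.2493]
tool_rot: [[0.0, 0.923, -0.384], [-0.0, -0.384, -0.923], [-1.0, 0.0, 0.0]]
ft_force: [-0.4, 0.1, -3.5]
grip_width: 0.0258
```

Call:
arm_command(
  plan=[
    [[1, 0, 0, 0, 0, 0], [2, 0, 0, 0, 0, 0], [3, 0, 0, 0, 0, 0], [4, 0, 0, 0, 0, 0], [4.6, 0, 0, 0, 0, 0], [4.8, 0, 0, 0, 0, 0], [4.8, 0, 0, 0, 0, 0], [4.8, 0, 0, 0, 0, 0]],
  ],
)

```text
time_s: 12.25
position: [0.5416, 0.1607, 0.1302]
tool_rot: [[0.002, 0.923, -0.384], [0.0, -0.384, -0.923], [-1.0, 0.002, -0.001]]
ft_force: [-0.6, 1.2, -3.4]
grip_width: 0.026
```

Run:
```python
from h import *
d=get_image("wrist");b=get_image("side");s=sensors.observe();print(s["position"],s["ft_force"],s["grip_width"],move([.5414,.1604,.079],down(-22.5)))
cv2.imwrite("pics/c6.png",np.hstack([cv2.resize(b["img"][130:220,245:335],(400,400),interpolation=cv2.INTER_CUBIC),cv2.resize(d["img"][0:280,180:460],(400,400),interpolation=cv2.INTER_CUBIC)])[:,:,::-1])
```

```text
[0.5416 0.1608 0.1301] [ 0.3643  0.3873 -3.3146] 0.026131808685264907 [ 2.045 -0.006  0.02  -0.013 -0.009 -0.017]
```

View pics/c6.png

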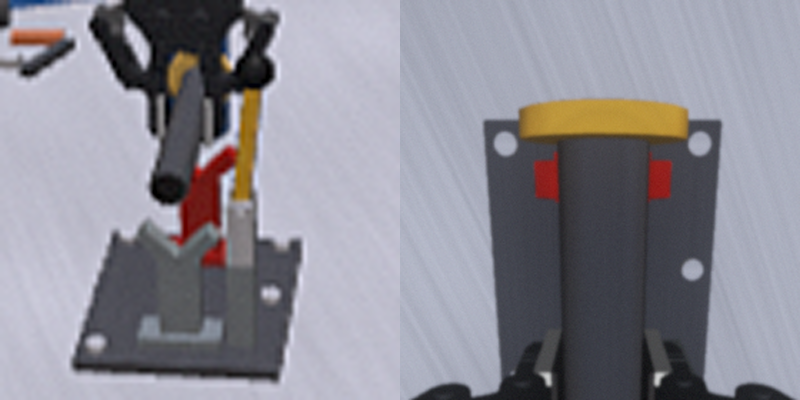

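The wrist crop shows the tube (columns 558–648) centred on the red head (535–672) and square to the plate. The side crop shows the tube over the V's. The red head's far edge is at crop row 158, which I'll use to check the flange gap.

Run:
```python
from h import *
d=get_image("wrist");s=sensors.observe();p=s["position"];R=s["tool_rot"]
h=cv2.cvtColor(d["img"],cv2.COLOR_RGB2HSV)
m=((h[...,1]>150)&((h[...,0]<8)|(h[...,0]>172))).astype(np.uint8)
for c in cv2.findContours(m,0,2)[0]:
    if cv2.contourArea(c)<80: continue
    x,y,w,H=cv2.boundingRect(c);print((x,y,w,H))
    for v in(y,y+H):
        q=plane(d,(x+w/2,v),.107);print("along tool",-(q-p)@R[:,2],"across",(q-p)@R[:,1])
b=((h[...,0]>15)&(h[...,0]<32)&(h[...,1]>150)).astype(np.uint8)
print(cv2.boundingRect(max(cv2.findContours(b,0,2)[0],key=cv2.contourArea)))
for o in(.072,.074,.076):print(o,proj(d,p-R[:,2]*o+np.array([0,0,.052])),proj(d,p-R[:,2]*(o+.008)+np.array([0,0,.052])))
```

```text
(354, 112, 16, 28)
along tool 0.07079300338551985 across 0.024766717531793974
along tool 0.05432170245226074 across 0.025353731734957453
(274, 107, 17, 34)
along tool 0.07367498993113429 across -0.022685007785920957
along tool 0.05375324906631758 across -0.023392579481203265
(265, 71, 116, 26)
0.072 (np.float64(320.237054099676), np.float64(102.80720988441585)) (np.float64(320.19569935734177), np.float64(78.019906401948))
0.074 (np.float64(320.22687707689965), np.float64(96.70728185043664)) (np.float64(320.18508549664267), np.float64(71.65814541825831))
0.076 (np.float64(320.2165934083035), np.float64(90.54343219205322)) (np.float64(320.17435803152546), np.float64(65.22829194915101))
```

Call:
arm_command(
  plan=[
    [[0.3, 0, -0.06, 0, 0, 0], [0.7, 0, -0.06, 0, 0, 0], [1.1, 0, -0.06, 0, 0, 0], [1.4, 0, -0.06, 0, 0, 0], [1.6, 0, -0.06, 0, 0, 0], [1.7, 0, -0.06, 0, 0, 0], [1.75, 0, -0.06, 0, 0, 0], [1.8, 0, -0.06, 0, 0, 0], [1.8, 0, -0.06, 0, 0, 0]],
  ],
)

```text
time_s: 13.3
position: [0.5419, 0.1622, 0.0841]
tool_rot: [[0.0, 0.923, -0.384], [0.0, -0.384, -0.923], [-1.0, 0.0, -0.0]]
ft_force: [0.0, -0.0, -3.8]
grip_width: 0.0263
```

Call:
arm_command(
  plan=[
    [[0.02, 0, 0, 0, 0, 0], [0.05, 0, 0, 0, 0, 0], [0.07, 0, 0, 0, 0, 0], [0.1, 0, 0, 0, 0, 0], [0.12, 0, 0, 0, 0, 0], [0.12, 0, 0, 0, 0, 0]],
  ],
)

```text
time_s: 13.9
position: [0.5418, 0.1622, 0.0809]
tool_rot: [[-0.0, 0.923, -0.384], [-0.0, -0.384, -0.923], [-1.0, -0.0, 0.0]]
ft_force: [-0.6, 0.0, -3.2]
grip_width: 0.0261
```

Call:
arm_command(
  plan=[
    [[0.02, 0, 0, 0, 0, 0], [0.04, 0, 0, 0, 0, 0], [0.06, 0, 0, 0, 0, 0], [0.08, 0, 0, 0, 0, 0], [0.08, 0, 0, 0, 0, 0]],
  ],
)

```text
time_s: 14.4
position: [0.5422, 0.1621, 0.0796]
tool_rot: [[0.001, 0.923, -0.384], [-0.0, -0.384, -0.923], [-1.0, 0.001, -0.0]]
ft_force: [-0.4, -2.2, 4.0]
grip_width: 0.0256
```

Contact at z≈0.0796: the force went from −3.5 to +4 N, so the V's carry the tube at the predicted height. Releasing.

Call:
arm_command(
  plan=[
    [[0, 0, 0, 0, 0, 0], [0, 0, 0, 0, 0, 0], [0, 0, 0, 0, 0, 0], [0, 0, 0, 0, 0, 0], [0, 0, 0, 0, 0, 0], [0, 0, 0, 0, 0, 0]],
  ],
  jaw=0.3,
)

```text
time_s: 15.0
position: [0.5418, 0.1622, 0.079]
tool_rot: [[-0.0, 0.923, -0.384], [-0.0, -0.384, -0.923], [-1.0, -0.0, 0.0]]
ft_force: [-0.4, -0.1, 0.2]
grip_width: 0.0599
```

Call:
arm_command(
  plan=[
    [[-0.5, 0, 0, 0, 0, 0], [-1, 0, 0, 0, 0, 0], [-2, 0, 0, 0, 0, 0], [-3, 0, 0, 0, 0, 0], [-4.5, 0, 0, 0, 0, 0], [-6, 0, 0, 0, 0, 0], [-7.5, 0, 0, 0, 0, 0], [-8, 0, 0, 0, 0, 0], [-8, 0, 0, 0, 0, 0]],
  ],
)

```text
time_s: 15.9
position: [0.5422, 0.1623, 0.282]
tool_rot: [[0.005, 0.923, -0.384], [0.0, -0.384, -0.923], [-1.0, 0.005, -0.002]]
ft_force: [-0.2, -0.9, -0.3]
grip_width: 0.0598
```

Run:
```python
from h import *
d=get_image("wrist");b=get_image("side");s=sensors.observe();print(s["time_s"],s["position"],s["ft_force"],s["grip_width"])
cv2.imwrite("pics/c7.png",np.hstack([cv2.resize(b["img"][130:220,245:335],(400,400),interpolation=cv2.INTER_CUBIC),cv2.resize(d["img"][80:280,220:420],(400,400),interpolation=cv2.INTER_CUBIC)])[:,:,::-1])
```

```text
16.0 [0.5414 0.1622 0.2787] [ 0.2646 -0.5661 -0.3564] 0.05976267618105083
```

View pics/c7.png

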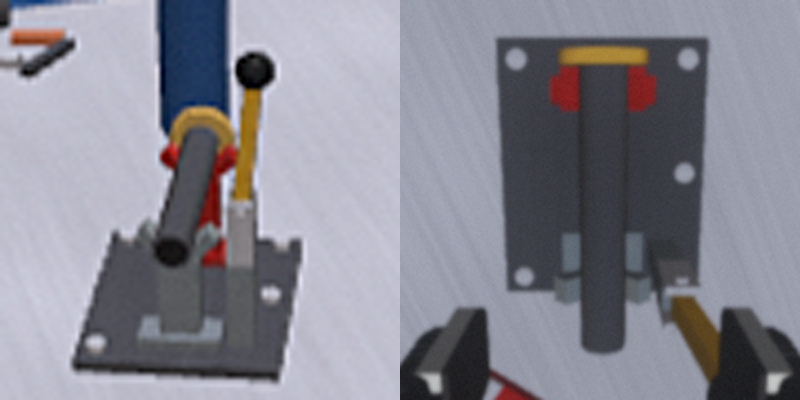

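The tube is seated in both V's. In the wrist crop the flange (rows 45–65) is just beyond the red head (from row 66), and the side crop shows it level. Next is the hold-down: I'll go above the knob, with the jaws along the jig's y.

```bash
python3 -c "
from h import *
print(move([.51,.108,.30],down(67.5)))"
```

```text
[ -0.851  -0.329   2.483 -15.012  -0.002   0.007]
```

Call:
arm_command(
  plan=[
    [[-0.85, 0.3, 0.3, -1.4, 0, 0], [-0.85, 0.6, 0.6, -2.8, 0, 0], [-0.85, 0.8, 0.9, -4.2, 0, 0], [-0.85, 1.1, 1.2, -5.6, 0, 0], [-0.85, 1.3, 1.4, -7, 0, 0], [-0.85, 1.5, 1.6, -8.4, 0, 0], [-0.85, 1.7, 1.8, -9.8, 0, 0], [-0.85, 1.9, 2, -11.2, 0, 0], [-0.85, 2.1, 2.2, -12.6, 0, 0], [-0.85, 2.28, 2.48, -14, 0, 0]],
  ],
)

```text
time_s: 17.0
position: [0.5704, 0.0829, 0.2987]
tool_rot: [[-0.003, 0.473, 0.881], [0.0, 0.881, -0.473], [-1.0, -0.001, -0.003]]
ft_force: [-0.7, 0.4, 0.5]
grip_width: 0.0596
```

```bash
python3 -c "
from h import *
print(move([.5704,.083,.30],down(67.5)))"
```

```text
[-0.053  0.005 -0.001 -0.953 -0.028  0.011]
```

Call:
arm_command(
  plan=[
    [[0, 0, 0, -0.95, 0, 0], [0, 0, 0, -0.95, 0, 0], [0, 0, 0, -0.95, 0, 0], [0, 0, 0, -0.95, 0, 0]],
  ],
)

```text
time_s: 17.4
position: [0.5705, 0.0832, 0.2998]
tool_rot: [[-0.001, 0.39, 0.921], [0.0, 0.921, -0.39], [-1.0, -0.0, -0.001]]
ft_force: [0.7, 1.1, -0.1]
grip_width: 0.06
```

Run:
```python
from h import *
d=get_image("wrist");b=get_image("side");a=get_image("top");s=sensors.observe();p=s["position"];R=s["tool_rot"];print(p,R)
k=np.array([.5704,.083,.2305]);u,v=proj(d,k);print("pred wrist",u,v,"side",proj(b,k))
for n,D,t in(("w",d,45),("s",b,45)):
    u,v=map(int,proj(D,k));r=45 if n=="w" else 9
    x0,y0=u-r,v-r;I=D["img"][y0:v+r,x0:u+r]
    m=(I.max(2)<t).astype(np.uint8)
    for c in sorted(cv2.findContours(m,0,2)[0],key=cv2.contourArea)[-4:]:
        if cv2.contourArea(c)>20:
            (cx,cy),rad=cv2.minEnclosingCircle(c);print(n,(cx+x0,cy+y0),rad,cv2.contourArea(c))
h=cv2.cvtColor(d["img"],cv2.COLOR_RGB2HSV);m=((h[...,0]>15)&(h[...,0]<32)&(h[...,1]>150)).astype(np.uint8)
for c in cv2.findContours(m,0,2)[0]:
    if cv2.contourArea(c)>60:print("yellow",cv2.minAreaRect(c))
cv2.imwrite("pics/w3.png",d["img"][:,:,::-1])
```

```text
[0.5706 0.0832 0.3002] [[-0.0002  0.3894  0.9211]
 [ 0.      0.9211 -0.3894]
 [-1.     -0.0001 -0.0002]]
pred wrist 320.1668457545001 202.26822798362085 side (np.float64(302.14826272831175), np.float64(145.78649465406562))
w (324.71689224243164, 200.85508728027344) 14.872472763061523 194.5
s (301.5, 145.5) 3.8079864978790283 38.0
yellow ((324.5, 175.0), (18.0, 13.0), 90.0)
yellow ((445.7691345214844, 126.75809478759766), (10.624835014343262, 39.42994689941406), 4.513988018035889)
```

The knob and bar show at column ~324.5, against the pad axis at ~321.5, so I shift 2.5 mm along the jaw axis and descend.

Call:
arm_command(
  plan=[
    [[0.8, 0.1, 0, 0, 0, 0], [1.6, 0.1, 0, 0, 0, 0], [2.4, 0.1, 0, 0, 0, 0], [3.1, 0.1, 0, 0, 0, 0], [3.6, 0.1, 0, 0, 0, 0], [3.95, 0.1, 0, 0, 0, 0], [3.95, 0.1, 0, 0, 0, 0], [3.95, 0.1, 0, 0, 0, 0]],
  ],
)

```text
time_s: 18.35
position: [0.5718, 0.0854, 0.202]
tool_rot: [[0.001, 0.389, 0.921], [-0.0, 0.921, -0.389], [-1.0, 0.0, 0.001]]
ft_force: [0.4, -0.2, -0.6]
grip_width: 0.0598
```

Call:
arm_command(
  plan=[
    [[0, 0, 0, 0, 0, 0], [0, 0, 0, 0, 0, 0], [0, 0, 0, 0, 0, 0], [0, 0, 0, 0, 0, 0], [0, 0, 0, 0, 0, 0], [0, 0, 0, 0, 0, 0], [0, 0, 0, 0, 0, 0]],
  ],
  jaw=1,
  newtons=30,
)

```text
time_s: 19.05
position: [0.572, 0.0853, 0.2022]
tool_rot: [[0.002, 0.389, 0.921], [-0.0, 0.921, -0.389], [-1.0, 0.0, 0.002]]
ft_force: [-0.5, -0.5, 5.6]
grip_width: 0.0256
```

```bash
cat > arc.py <<'E'
from h import *
# knob arc as shifts (units) in tool axes, from angle t0 to the angles given, tool axis z ~ jig x, -x up
import sys
t0=float(sys.argv[1]);s=sensors.observe();R=s["tool_rot"];print(s["position"],s["ft_force"],s["grip_width"])
ex=np.array([.9239,-.3827,0])
f=lambda t:(.045-.105*np.cos(np.radians(t)))*ex+np.array([0,0,.125+.105*np.sin(np.radians(t))])
for t in map(float,sys.argv[2:]):print(t,np.round(R.T@(f(t)-f(t0))/.025,2).tolist())
E
python3 arc.py 96 90 84 78 72 66 60 54 48 42 36; python3 arc.py 36 30 24 18 12 9 6 4 2 0 -2 -3
```

```text
[0.572  0.0853 0.2022] [-0.5141 -0.5046  5.6321] 0.02564527353972801
90.0 [-0.02, -0.0, -0.44]
84.0 [-0.0, -0.01, -0.88]
78.0 [0.07, -0.01, -1.31]
72.0 [0.18, -0.01, -1.74]
66.0 [0.34, -0.01, -2.15]
60.0 [0.54, -0.02, -2.54]
54.0 [0.77, -0.02, -2.91]
48.0 [1.05, -0.02, -3.25]
42.0 [1.36, -0.02, -3.56]
36.0 [1.7, -0.03, -3.84]
[0.572  0.0853 0.2022] [-0.5141 -0.5046  5.6321] 0.02564527353972801
30.0 [0.37, -0.0, -0.24]
24.0 [0.76, -0.0, -0.44]
18.0 [1.17, -0.0, -0.6]
12.0 [1.59, -0.01, -0.71]
9.0 [1.81, -0.01, -0.75]
6.0 [2.03, -0.01, -0.78]
4.0 [2.17, -0.01, -0.8]
2.0 [2.32, -0.01, -0.8]
0.0 [2.47, -0.01, -0.81]
-2.0 [2.61, -0.01, -0.8]
-3.0 [2.69, -0.01, -0.8]
```

The knob is gripped and lateral forces are ~0. Swinging along the arc.

Call:
arm_command(
  plan=[
    [[-0.01, 0, -0.22, 0, 0, 0], [-0.02, 0, -0.44, 0, 0, 0], [-0.01, 0, -0.66, 0, 0, 0], [0, 0, -0.88, 0, 0, 0], [0.03, 0, -1.1, 0, 0, 0], [0.07, 0, -1.31, 0, 0, 0], [0.12, 0, -1.53, 0, 0, 0], [0.18, 0, -1.74, 0, 0, 0], [0.26, 0, -1.95, 0, 0, 0], [0.34, 0, -2.15, 0, 0, 0]],
  ],
)

```text
time_s: 20.05
position: [0.5214, 0.1063, 0.1928]
tool_rot: [[-0.001, 0.389, 0.921], [-0.0, 0.921, -0.389], [-1.0, -0.001, -0.001]]
ft_force: [-1.3, -3.0, 4.8]
grip_width: 0.0259
```

```bash
python3 arc.py 66 63 60 57 54 51 48 45 42 39 36
```

```text
[0.5214 0.1063 0.1928] [-1.2628 -2.9908  4.7725] 0.02593205235550132
63.0 [0.09, -0.0, -0.2]
60.0 [0.2, -0.0, -0.39]
57.0 [0.31, -0.0, -0.58]
54.0 [0.44, -0.0, -0.76]
51.0 [0.57, -0.01, -0.93]
48.0 [0.72, -0.01, -1.1]
45.0 [0.87, -0.01, -1.26]
42.0 [1.03, -0.01, -1.41]
39.0 [1.19, -0.01, -1.56]
36.0 [1.37, -0.01, -1.69]
```

Call:
arm_command(
  plan=[
    [[0.09, 0, -0.2, 0, 0, 0], [0.2, 0, -0.39, 0, 0, 0], [0.31, -0.01, -0.58, 0, 0, 0], [0.44, -0.01, -0.76, 0, 0, 0], [0.57, -0.01, -0.93, 0, 0, 0], [0.72, -0.02, -1.1, 0, 0, 0], [0.87, -0.02, -1.26, 0, 0, 0], [1.03, -0.02, -1.41, 0, 0, 0], [1.19, -0.02, -1.56, 0, 0, 0], [1.37, -0.02, -1.69, 0, 0, 0]],
  ],
)

```text
time_s: 21.05
position: [0.4826, 0.1224, 0.1583]
tool_rot: [[-0.0, 0.389, 0.921], [0.0, 0.921, -0.389], [-1.0, 0.0, -0.0]]
ft_force: [-1.8, 1.2, 2.4]
grip_width: 0.026
```

Call:
arm_command(
  plan=[
    [[0.18, 0, -0.13, 0, 0, 0], [0.37, 0, -0.24, 0, 0, 0], [0.56, 0, -0.35, 0, 0, 0], [0.76, 0, -0.44, 0, 0, 0], [0.96, 0, -0.53, 0, 0, 0], [1.17, -0.01, -0.6, 0, 0, 0], [1.38, -0.01, -0.66, 0, 0, 0], [1.59, -0.01, -0.71, 0, 0, 0], [1.7, -0.01, -0.73, 0, 0, 0], [1.7, -0.01, -0.73, 0, 0, 0]],
  ],
)

```text
time_s: 22.05
position: [0.4659, 0.1293, 0.1158]
tool_rot: [[-0.001, 0.389, 0.921], [0.0, 0.921, -0.389], [-1.0, 0.0, -0.001]]
ft_force: [-0.7, 4.6, -0.6]
grip_width: 0.0262
```

```bash
python3 arc.py 10.5 8 6 5 4 3 2 1 0 -1; python3 -c "
from h import *
d=sensors.observe()['position'][:2]-np.array([.5425,.161]);print('jig x,y',d@[.9239,-.3827],d@[.3827,.9239])"
```

```text
[0.4659 0.1293 0.1158] [-0.6585  4.5889 -0.6426] 0.02621359688025348
8.0 [0.18, -0.0, -0.03]
6.0 [0.33, -0.0, -0.05]
5.0 [0.4, -0.0, -0.05]
4.0 [0.47, -0.0, -0.06]
3.0 [0.55, -0.0, -0.06]
2.0 [0.62, -0.0, -0.07]
1.0 [0.69, -0.0, -0.07]
0.0 [0.77, -0.0, -0.07]
-1.0 [0.84, -0.0, -0.07]
jig x,y -0.05862641896620885 -0.05860772322547557
```

Call:
arm_command(
  plan=[
    [[0.06, 0.02, -0.01, 0, 0, 0], [0.12, 0.03, -0.02, 0, 0, 0], [0.18, 0.03, -0.03, 0, 0, 0], [0.26, 0.03, -0.04, 0, 0, 0], [0.33, 0.03, -0.05, 0, 0, 0], [0.4, 0.03, -0.05, 0, 0, 0], [0.47, 0.03, -0.06, 0, 0, 0], [0.55, 0.03, -0.06, 0, 0, 0], [0.6, 0.03, -0.06, 0, 0, 0], [0.6, 0.03, -0.06, 0, 0, 0]],
  ],
)

```text
time_s: 23.05
position: [0.4646, 0.1299, 0.1009]
tool_rot: [[-0.001, 0.389, 0.921], [-0.001, 0.921, -0.389], [-1.0, -0.001, -0.001]]
ft_force: [-3.9, -2.5, -0.7]
grip_width: 0.026
```

Call:
arm_command(
  plan=[
    [[0.03, 0, 0, 0, 0, 0], [0.06, 0, 0, 0, 0, 0], [0.09, 0, 0, 0, 0, 0], [0.12, 0, 0, 0, 0, 0], [0.12, 0, 0, 0, 0, 0], [0.12, 0, 0, 0, 0, 0]],
  ],
)

```text
time_s: 23.65
position: [0.4646, 0.1299, 0.0979]
tool_rot: [[-0.001, 0.389, 0.921], [-0.001, 0.921, -0.389], [-1.0, -0.001, -0.001]]
ft_force: [-3.7, -2.9, -1.1]
grip_width: 0.0261
```

Call:
arm_command(
  plan=[
    [[0.02, 0, 0.02, 0, 0, 0], [0.04, 0, 0.02, 0, 0, 0], [0.06, 0, 0.02, 0, 0, 0], [0.08, 0, 0.02, 0, 0, 0], [0.08, 0, 0.02, 0, 0, 0]],
  ],
)

```text
time_s: 24.15
position: [0.4647, 0.1299, 0.0958]
tool_rot: [[-0.002, 0.389, 0.921], [-0.0, 0.921, -0.389], [-1.0, -0.001, -0.002]]
ft_force: [-5.6, -1.3, -0.2]
grip_width: 0.0262
```

Call:
arm_command(
  plan=[
    [[0.02, 0, 0, 0, 0, 0], [0.04, 0, 0, 0, 0, 0], [0.06, 0, 0, 0, 0, 0], [0.06, 0, 0, 0, 0, 0]],
  ],
)

```text
time_s: 24.55
position: [0.4648, 0.1299, 0.0944]
tool_rot: [[-0.002, 0.389, 0.921], [-0.001, 0.921, -0.389], [-1.0, -0.001, -0.001]]
ft_force: [-4.7, -1.7, 0.0]
grip_width: 0.0258
```

Call:
arm_command(
  plan=[
    [[0.03, 0, 0, 0, 0, 0], [0.06, 0, 0, 0, 0, 0], [0.09, 0, 0, 0, 0, 0], [0.09, 0, 0, 0, 0, 0]],
  ],
)

```text
time_s: 24.95
position: [0.4649, 0.1298, 0.0927]
tool_rot: [[-0.001, 0.389, 0.921], [-0.001, 0.921, -0.389], [-1.0, -0.001, -0.001]]
ft_force: [-7.2, -3.0, 5.8]
grip_width: 0.026
```

Run:
```python
from h import *
b=get_image("side");s=sensors.observe();print(s["position"],s["ft_force"],s["wrist_torque"])
h=cv2.cvtColor(b["img"],cv2.COLOR_RGB2HSV);m=((h[...,0]>15)&(h[...,0]<32)&(h[...,1]>150)).astype(np.uint8);m[:,:255]=0;m[:,335:]=0;m[:140]=0;m[215:]=0
for c in cv2.findContours(m,0,2)[0]:
    if cv2.contourArea(c)>8:
        print(cv2.boundingRect(c),cv2.contourArea(c),cv2.minAreaRect(c))
C=np.array([.5425,.161,0]);ex=np.array([.9239,-.3827,0]);ey=np.array([.3827,.9239,0])
for t in(0,5,10):
  f=lambda r:C+(.045-r*np.cos(np.radians(t)))*ex-.06*ey+np.array([0,0,.125+r*np.sin(np.radians(t))])
  print(t,[np.round(proj(b,f(r)),1).tolist() for r in(0,.03,.06,.09,.105)])
cv2.imwrite("pics/s9.png",b["img"][:,:,::-1])
```

```text
[0.4649 0.1298 0.0927] [-6.2323 -3.2773  4.9068] [-0.4656  0.9343  0.0611]
(269, 172, 30, 7) 96.0 ((283.4137268066406, 175.15655517578125), (29.0567684173584, 5.155877590179443), 2.2906100749969482)
(283, 155, 14, 9) 28.5 ((289.707275390625, 158.6341552734375), (13.030921936035156, 7.730207920074463), 6.34019136428833)
0 [[299.1, 176.1], [289.6, 175.6], [280.1, 175.2], [270.6, 174.8], [265.8, 174.6]]
5 [[299.1, 176.1], [289.6, 174.9], [280.1, 173.8], [270.6, 172.6], [265.8, 172.0]]
10 [[299.1, 176.1], [289.7, 174.2], [280.2, 172.3], [270.8, 170.4], [266.1, 169.5]]
```

The force now rises to +5 N. The bar in the side view lies at 2.3° slope, centred (283.4,175.2), which matches the predicted line for 0° (level, on the tube). I'll relieve the pressure and release.

Call:
arm_command(
  plan=[
    [[-0.04, 0, -0.03, 0, 0, 0], [-0.04, 0, -0.03, 0, 0, 0], [-0.04, 0, -0.03, 0, 0, 0]],
  ],
)

```text
time_s: 25.3
position: [0.4649, 0.1298, 0.0935]
tool_rot: [[0.0, 0.389, 0.921], [-0.001, 0.921, -0.389], [-1.0, -0.001, 0.001]]
ft_force: [-2.7, -3.7, 0.9]
grip_width: 0.0258
```

Call:
arm_command(
  plan=[
    [[0, 0, 0, 0, 0, 0], [0, 0, 0, 0, 0, 0], [0, 0, 0, 0, 0, 0], [0, 0, 0, 0, 0, 0], [0, 0, 0, 0, 0, 0], [0, 0, 0, 0, 0, 0]],
  ],
  jaw=0.3,
)

```text
time_s: 25.9
position: [0.4648, 0.1305, 0.0935]
tool_rot: [[0.0, 0.389, 0.921], [0.0, 0.921, -0.389], [-1.0, 0.0, 0.0]]
ft_force: [-0.1, -0.3, 0.5]
grip_width: 0.0596
```

Call:
arm_command(
  plan=[
    [[-0.5, 0, 0, 0, 0, 0], [-1.2, 0, 0, 0, 0, 0], [-2, 0, 0, 0, 0, 0], [-3, 0, 0, 0, 0, 0], [-4, 0, 0, 0, 0, 0], [-5, 0, 0, 0, 0, 0], [-6, 0, 0, 0, 0, 0], [-7, 0, 0, 0, 0, 0], [-8, 0, 0, 0, 0, 0], [-8, 0, 0, 0, 0, 0]],
  ],
)

```text
time_s: 26.9
position: [0.4657, 0.1305, 0.2965]
tool_rot: [[0.006, 0.389, 0.921], [0.0, 0.921, -0.389], [-1.0, 0.003, 0.006]]
ft_force: [-0.2, 0.1, -0.0]
grip_width: 0.06
```

Call:
arm_command(
  plan=[
    [[0, 0, -1, 0, 0, 0], [0, 0, -2, 0, 0, 0], [0, 0, -3, 0, 0, 0], [0, 0, -3, 0, 0, 0], [0, 0, -3, 0, 0, 0]],
  ],
)

```text
time_s: 27.4
position: [0.3955, 0.1597, 0.2932]
tool_rot: [[-0.0, 0.388, 0.922], [-0.0, 0.922, -0.388], [-1.0, -0.0, -0.0]]
ft_force: [0.6, -0.7, 0.4]
grip_width: 0.0596
```

Run:
```python
from h import *
b=get_image("side");d=get_image("wrist");s=sensors.observe();print(s["time_s"],s["position"],s["ft_force"])
h=cv2.cvtColor(b["img"],cv2.COLOR_RGB2HSV);m=((h[...,0]>15)&(h[...,0]<32)&(h[...,1]>150)).astype(np.uint8);m[:,:255]=0;m[:,335:]=0;m[:140]=0;m[215:]=0
for c in cv2.findContours(m,0,2)[0]:
    if cv2.contourArea(c)>8: print(cv2.boundingRect(c),cv2.minAreaRect(c))
o=np.zeros((400,800,3),np.uint8);o[:,:400]=cv2.resize(b["img"][130:220,245:335],(400,400),interpolation=cv2.INTER_CUBIC);o[:250,400:]=cv2.resize(b["img"],(400,250));o[250:,400:640]=cv2.resize(d["img"],(240,150))
cv2.imwrite("pics/c8.png",o[:,:,::-1])
```

```text
27.5 [0.3961 0.1594 0.2931] [-0.2296 -0.5822 -0.2159]
(268, 173, 31, 6) ((283.0, 175.5), (5.0, 30.0), 90.0)
(284, 155, 13, 9) ((290.0914611816406, 158.67684936523438), (12.25790023803711, 7.730207920074463), 6.340191841125488)
```

View pics/c8.png

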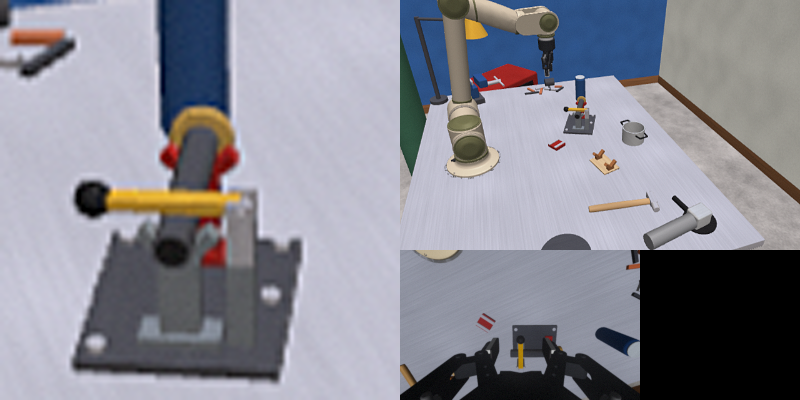

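The yellow arm lies level across the seated tube, with the knob at crop (92,198). The flange is beyond the red head, the bystanders are in place and the gripper is clear. Handing in.

```bash
python3 -c "
from rig import workorder
print(workorder.close_job())"
```

```text
the job is handed in; nothing more can be done
None
```

The tube is lying in both V-heads with its brass flange just outside the red head. The yellow hold-down arm rests level on it. I lowered the tube in until the V's took its weight at about 4 N. Then I carried the hold-down arm down by its knob until it touched at about 5 N, and let go. The job was handed in at about 27.5 s.

**Last checks:**
- **Hold-down arm:** the side view shows the bar at the line expected for 0°, and it stayed there after release.
- **Tube and flange:** the flange looked unmoved between the last two side pictures. I aimed for a gap of about 5 mm to the red head. The pre-placement measurement supports 4–5 mm, but I did not measure the gap again after release.
- **Surroundings:** the pot, hammer, spray can and magnet look unmoved by eye. The wrist force is about 0 and the gripper is clear.

**What failed or disagreed:**
- **First grasp:** it closed on nothing just above the tube. The fingertips stand about 33 mm farther back than the tool description says. I measured that from the camera views, corrected for it, and the second grasp held.
- **Jaw opening:** it read about 26 mm on both the 28 mm tube and the 28 mm knob.

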